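# Put three bench tools back on their own shadow mats

### The arm

A 6-joint arm with a two-finger parallel gripper is mounted at the origin on a cart in front of the work surface, level with it; the furniture and walls round the work are solid. World frame = base frame: x ahead of the robot, y to its left, z up, the work surface at z = 0. Lengths are in m, angles in rad, forces in N, time in s.
With the tool pointing down it reaches from about 0.35 to 0.775 m from the base axis. Payload 7.3 kg.
Tool frame: the origin (TCP) lies on the centre line of the jaws, within the pads' length; the fingertips stand 17 mm ahead of it and the grasp point (between the pads) lies 2 mm behind it (robot.tip_extent is the distance from the TCP to the fingertips, in m); z points along the fingers, y is the line along which they close (so a half turn about z gives the same grasp; the last joint's range is limited). The gripper opens to 92 mm and grips with 3 to 60 N. Pads are 19 mm wide; open, the fingers measure 130 mm over their backs; the gripper's body (75 mm by 190 mm) begins 47 mm behind the grasp point.
Start: joints at [-1.403, 0.342, 1.524, -0, 1.275, -0.146], TCP at [0.162, -0.499, 0.244] pointing down, gripper open.
Joint ranges: [-2.53, 2.53], [-0.77, 2.02], [0.04, 2.7], [-1, 4.14], [0.28, 2.66], [-3.11, 3.11]. Speed limits (rad/s): [2.57, 2.57, 3.14, 3.14, 3.14, 3.14].

### API

Orientations are given as [roll, pitch, yaw] about the fixed x, y, z axes, in that order (R = Rz(yaw) Ry(pitch) Rx(roll)).
In Python, from cell import robot gives the robot as it stands.
- The arm moves only by the tool step_arm, never from a script. Its argument "motion" is a list of rows, each a list of 2 entries, a list of its own where there are three numbers: the shift along the tool's x, y, z in units of 60 mm (1.0 is 60 mm), then the turn about the tool's z in rad. In form: [[[x, y, z], spin], ...]. A call has 1 to 10 rows; each row is the pose to reach, as a shift and turn from the pose commanded when the call began, along the tool's axes at that moment; what a row does not reach only later rows make up. A row lasts 1/8 s, in which the tool goes at most 62.5 mm and 10.7 degrees, less where a joint would pass 70% of its speed; a pose out of reach is approached as far as the arm can. A call with a gripper value outside its range is refused whole. "hand" is the closure in counts, from 0 (fully open) to 255 (shut), set as the call begins (left out, the last holds). The fingers move at their own pace and stop on an object; "squeeze" is the grip in N (left out, the last holds). Time passes only in rows, so rows that repeat a pose let the fingers close. It gives the time, the measured TCP pose, the force, the opening and the grip force at its end, in the units of the state.
- robot.observe(): the state, without advancing time (a new reading comes with each control period).
- robot.read_camera(name): name is "scene" or "top" or "wrist"; returns a dict with "pixels" (400x640x3 uint8, red, green, blue), "intrinsics" (3x3 intrinsics, pixels), "xyz" and "rotation" of the camera in the world; the wrist camera has in their place "T_tool_cam" (4x4, takes a point from camera to tool coordinates, whose origin is the TCP and whose axes are the flange's). Camera axes: x right, y up, looking along -z (the intrinsics and any distortion apply to the point x, -y, -z); pixel columns grow to the right and rows downward; lengths in m; the calibration is good to about 2 mm. A picture is of the moment at which its call begins: read the wrist's pose just before it. There is no depth.
- robot.hand_in(): hands the job in; it is judged then, once.
The state is a dict: "time": time; "qpos": joint angles; "qvel": joint speeds; "joint_efforts": joint torques, N m; "tool_pos": TCP position; "tool_rot": TCP orientation; "contact_force": force on the tool from outside, world axes, zero at the start; "torque": the same for the moment, N m; "opening": finger opening in m; "grip_force": force on a finger pad.
Only numpy, scipy, OpenCV 4.12 (cv2) and the standard library are available. Lean on these libraries where they do the work, as an engineer would, in place of code of your own. Each camera call takes 0.05 s, during which the arm holds its last target. There are 200 camera calls.

### The job

The sensor head, the tape roll and the screwdriver have been left on each other's mats. Put each one flat and centred on the mat that shows its own white shape, lined up with the shape and with the screwdriver's handle on the handle end of its shape; the plain spare mat is free for parking one meanwhile. Leave the small coax tee and coax cap beside the mats where they are.

Things in the scene. Friction and masses are not known exactly. Their poses are not given: they have to be found in the camera images.
- sensor_head: Black moulded box, 91 x 42 x 39 mm, lying on one of the three shaped mats at the start (other heads like it stand elsewhere and are not meant). Origin: centre of its underside; x along its 91 mm length, y across its 42 mm width, z up. 0.12 kg or so. Either end may face either way. It can be grasped across its width.
- tape_roll: Roll of black tape lying flat, 61 mm across, 19 mm high (solid in the middle as far as contact goes), on one of the shaped mats at the start. Origin: centre of its underside, z up. About 0.05 kg. It can be grasped across its diameter.
- screwdriver: Screwdriver with a yellow handle, 140 mm long, lying on one of the shaped mats at the start. Origin: middle of its length, at its underside; y along it towards the handle end, z up. The handle is 15 mm wide, 17 mm high and reaches from y = 0 to y = +70 mm; the thin blade runs to y = -70 mm and cannot be grasped. Nearly all the weight (0.045 kg) is in the handle.
- screwdriver_handle (a point): Point in the middle of the screwdriver's handle, 36 mm from its origin along +y and 8 mm above its underside; the place to grasp it, across its 15 mm width. Axes as the screwdriver's.
- head_mat: Grey foam mat, fixed flat on the desk, 85 x 150 x 4 mm, with the white shape of a rectangle, 94 x 45 mm, the plan of the sensor head flush in its middle (no hollow). Origin: centre of its underside, below the middle of the shape; y along its length, z up. The rectangle's long side lies along y.
- tape_mat: Grey foam mat, fixed flat on the desk, 85 x 150 x 4 mm, with the white shape of a disc, 65 mm across, the plan of the tape roll flush in its middle (no hollow). Origin: centre of its underside, below the middle of the shape; y along its length, z up. 
- screwdriver_mat: Grey foam mat, fixed flat on the desk, 85 x 150 x 4 mm, with the white shape of a screwdriver (broad bar = handle, narrow bar = blade) flush in its middle (no hollow). Origin: centre of its underside, below the middle of the shape; y along its length, z up. The handle's shape lies towards +y, its middle 36 mm from the origin; the screwdriver's origin belongs over the mat's.
- spare_mat: Plain grey foam mat with no shape on it, fixed, 85 x 150 x 4 mm, empty at the start: the free spot. Origin: centre of its underside; y along its 150 mm length, z up. Behind the mats stands the fixed monitor: its upright screen reaches from (x, y) = (0.62, -0.16) to (0.55, 0.34) m, 85 to 390 mm above the desk; pass in front of it, not through it.
- coax_cap: Small metal coax cap standing on its end on the desk beyond the mats, 14 mm across and 20 mm high, not to be disturbed. Origin: centre of its underside. More such caps stand far to the right.
- coax_tee: Small metal coax tee piece lying flat on the desk, 26 x 45 x 13 mm, not to be disturbed. Origin: near its middle, at its underside.
Not all that is in view belongs to the job. Of the things that look like the tape_roll, take the one that is farthest to the robot's right at the start.

How it is judged:
By the outcome, as a careful person would: the job done as asked, in the order asked, and still so for the second after the job is handed in, with the robot touching nothing.
It also fails if it takes over 88 s, if anything falls off the work surface, if the arm or the gripper's body presses on something with over 40 N, if the wrist force passes 120 N, or if a joint passes its speed limit or range.

## Working session

There is one attempt and no reset: what is moved stays moved. The work goes in short steps, Python scripts to look and compute and a tool call to move; the robot and the scene stay as the last step left them, time stands still between calls to the robot, and variables do not carry over. Pictures are saved under pics/ and viewed, at most 17 in all, crops included, and the job is handed in when it is done.

Besides the shell and the picture viewer there is one more tool, called in YAML: its name, and indented under it one key for each argument. step_arm: Moves the arm, as the interface text tells. Its arguments: {"type":"object","properties":{"motion":{"type":"array"},"hand":{"type":"number"},"squeeze":{"type":"number"}},"required":["motion"]}

```bash
mkdir -p pics; ls; python3 - <<'E'
from cell import robot
import cv2,json
s=robot.observe();print(s['time'],s['tool_pos'],s['tool_rot'],s['opening'],robot.tip_extent)
for n in ['scene','top']:
    c=robot.read_camera(n);cv2.imwrite(f'pics/{n}0.png',c['pixels'][:,:,::-1]);print(n,c['intrinsics'],c['xyz'],c['rotation'],c.keys())
E
```

```text
pics
0.0 [ 0.16200929 -0.49897484  0.24304301] [-3.14006228e+00 -2.25227275e-04  3.13740935e-01] 0.09182819752187073 0.017
scene [[407.05939198   0.         318.59178687]
 [  0.         407.05939198 198.11565186]
 [  0.           0.           1.        ]] [0.0524581  0.38904788 0.74603718] [ 0.78790275  0.00339167 -2.30481036] dict_keys(['pixels', 'intrinsics', 'xyz', 'rotation'])
top [[466.64913162   0.         322.97366454]
 [  0.         466.64913162 205.06354073]
 [  0.           0.           1.        ]] [ 0.45714216 -0.1034885   1.10094275] [ 0.10985953  0.00612823 -1.5472256 ] dict_keys(['pixels', 'intrinsics', 'xyz', 'rotation'])
```

View pics/scene0.png

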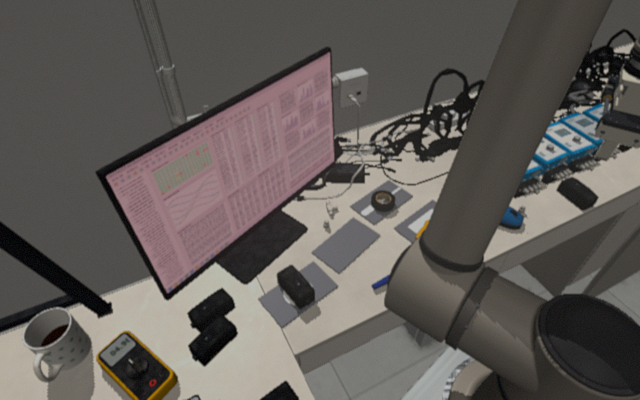

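View pics/top0.png

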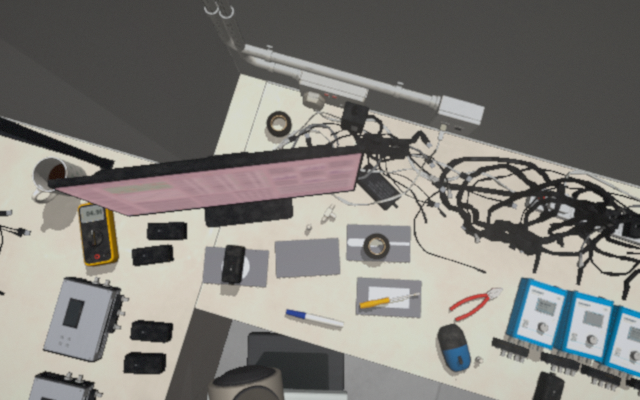

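The top view shows, left to right: the sensor head on the tape mat (236,266), the empty spare mat (308,257), the tape on the screwdriver mat (378,243), and the screwdriver on the head mat (388,298). The coax pieces are at about (308,229) and (328,213). I'll take a closer crop.

```bash
cat > h.py <<'E'
import numpy as np,cv2
from scipy.spatial.transform import Rotation as R
from cell import robot
def cam(n):
    s=robot.observe();c=robot.read_camera(n);K=c['intrinsics']
    if n=='wrist':
        T=np.eye(4);T[:3,:3]=R.from_euler('xyz',s['tool_rot']).as_matrix();T[:3,3]=s['tool_pos'];T=T@c['T_tool_cam']
    else:
        T=np.eye(4);T[:3,:3]=R.from_euler('xyz',c['rotation']).as_matrix();T[:3,3]=c['xyz']
    return c['pixels'],K,T,s
def ray(uv,K,T,z):
    uv=np.atleast_2d(np.array(uv,float))
    d=np.c_[(uv[:,0]-K[0,2])/K[0,0],-(uv[:,1]-K[1,2])/K[1,1],-np.ones(len(uv))]@T[:3,:3].T
    o=T[:3,3];return o+d*((z-o[2])/d[:,2])[:,None]
def rect(K,T,im,x0,x1,y0,y1,z,s=2000):
    "orthophoto of plane z: rows = x falling, cols = y falling; s px per m"
    w,h=int((y1-y0)*s),int((x1-x0)*s)
    y,x=np.meshgrid(y1-(np.arange(w)+.5)/s,x1-(np.arange(h)+.5)/s)
    p=(np.stack([x,y,0*x+z],-1)-T[:3,3])@T[:3,:3]
    u=-p[...,0]/p[...,2]*K[0,0]+K[0,2];v=p[...,1]/p[...,2]*K[1,1]+K[1,2]
    return cv2.remap(im,u.astype('f4'),v.astype('f4'),cv2.INTER_CUBIC)
E
python3 - <<'E'
from h import *
im,K,T,s=cam('top')
o=rect(K,T,im,.24,.52,-.36,.2,.004,1400)
cv2.imwrite('pics/t1.png',o[:,:,::-1]);print(o.shape)
# mats: grey, low saturation mid
g=cv2.cvtColor(o,cv2.COLOR_RGB2HSV)
for p in [(208,255),]:print(g[p])
for n,q in dict(tape=(236,266),spare=(308,257),sd=(378,243),head=(388,298)).items():print(n,ray(q,K,T,.004)[0].round(3))
E
```

```text
(392, 784, 3)
[ 19  26 214]
tape [0.43  0.106 0.004]
spare [ 0.455 -0.062  0.004]
sd [ 0.492 -0.225  0.004]
head [ 0.365 -0.249  0.004]
```

View pics/t1.png

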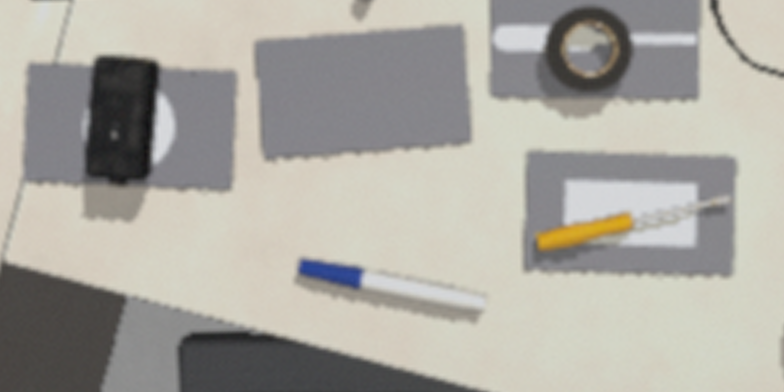

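```bash
cat >> h.py <<'E'
def go(p,yaw):
    "tool shift (60 mm units) and spin to reach p, yaw (mod pi, tool down)"
    s=robot.observe();M=R.from_euler('xyz',s['tool_rot']).as_matrix()
    y0=s['tool_rot'][2];dy=(yaw-y0+np.pi/2)%np.pi-np.pi/2
    print('shift',(M.T@(np.array(p)-s['tool_pos'])/.06).round(3),'spin',round(-dy,3),'q6->',round(s['qpos'][5]+dy*-1,2))
E
python3 - <<'E'
from h import *
im,K,T,s=cam('wrist')
c=robot.read_camera('wrist');print(c['T_tool_cam'].round(3),K)
go([.45,-.22,.28],0)
E
```

```text
[[ 0.     0.968  0.25   0.067]
 [ 1.     0.    -0.001  0.002]
 [-0.002  0.25  -0.968 -0.141]
 [ 0.     0.     0.     1.   ]] [[278.57717426   0.         322.03047714]
 [  0.         278.57717426 198.16073424]
 [  0.           0.           1.        ]]
shift [ 6.001 -2.945 -0.607] spin 0.314 q6-> 0.17
```

step_arm:
  motion:
    - [[0.86,-0.42,-0.09],0.05]
    - [[1.72,-0.84,-0.18],0.1]
    - [[2.58,-1.26,-0.27],0.15]
    - [[3.44,-1.68,-0.36],0.2]
    - [[4.3,-2.1,-0.45],0.25]
    - [[5.16,-2.52,-0.54],0.314]
    - [[6.0,-2.94,-0.6],0.314]
    - [[6.0,-2.94,-0.6],0.314]
    - [[6.0,-2.94,-0.6],0.314]
  hand: 0
  squeeze: 15

```text
time: 1.38
tool_pos: [0.4497, -0.2205, 0.2794]
tool_rot: [3.141, 0.001, 0.001]
contact_force: [0.0, -0.3, 0.5]
opening: 0.0916
grip_force: 0.0
```

```bash
python3 - <<'E'
from h import *
im,K,T,s=cam('wrist');print(s['tool_pos'],s['tool_rot'],s['qpos'].round(2),T[:3,3])
cv2.imwrite('pics/w1.png',im[:,:,::-1])
o=rect(K,T,im,.28,.56,-.36,.2,.004,1400);cv2.imwrite('pics/w1o.png',o[:,:,::-1])
E
```

```text
[ 0.44971757 -0.22052121  0.2794426 ] [3.14146396e+00 8.28309089e-04 6.09653041e-04] [-0.61  0.27  1.52 -0.    1.35  0.96] [ 0.51704894 -0.22212148  0.42033518]
```

View pics/w1o.png

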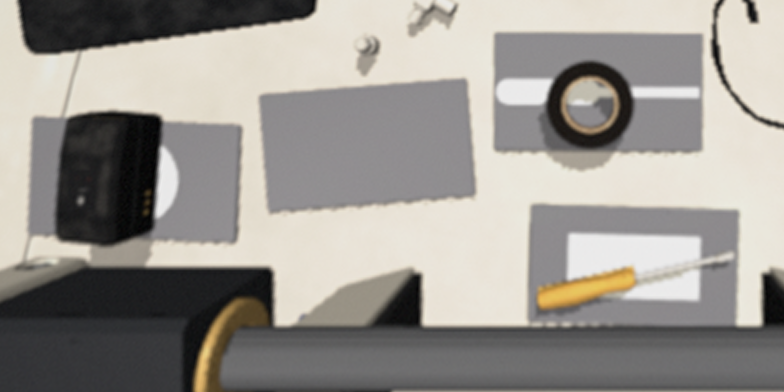

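The rectified wrist view shows the spare mat at (368,145), the screwdriver mat at (598,92) with the shape's handle end to the left, the tape at (590,104), the head mat at (634,265) with the screwdriver (handle left, 585,288), and the tape mat at (135,180) under the sensor head. Next I'll fit these numerically.

```bash
cat >> h.py <<'E'
S=2000
def blobs(mask,x1,y1,amin,amax,s=S):
    out=[]
    for c in cv2.findContours(mask.astype('u1'),cv2.RETR_EXTERNAL,cv2.CHAIN_APPROX_NONE)[0]:
        c=cv2.convexHull(c);a=cv2.contourArea(c)/s/s*1e6
        if amin<a<amax:
            (u,v),(w,h),an=cv2.minAreaRect(c)
            b=cv2.boxPoints(((u,v),(w,h),an));e=max([(b[1]-b[0]),(b[2]-b[1])],key=np.linalg.norm)
            d=np.array([-e[1],-e[0]]);yaw=np.arctan2(d[1],d[0])%np.pi-np.pi/2
            out.append((round(x1-(v+.5)/s,4),round(y1-(u+.5)/s,4),'size',round(max(w,h)/s*1e3,1),round(min(w,h)/s*1e3,1),'yaw-90',round(np.degrees(yaw),1)))
    return out
def find(n,x0,x1,y0,y1):
    im,K,T,s=cam(n)
    f=lambda z:cv2.cvtColor(rect(K,T,im,x0,x1,y0,y1,z,S),cv2.COLOR_RGB2HSV).astype(int)
    k=np.ones((9,9),'u1')
    h=f(.004);m=(h[...,1]<40)&(h[...,2]>90)&(h[...,2]<180)
    m=cv2.morphologyEx(m.astype('u1'),cv2.MORPH_OPEN,k)
    for b in blobs(m,x1,y1,4000,16000):print(n,'mat',b)
    w=cv2.morphologyEx(((h[...,1]<22)&(h[...,2]>200)).astype('u1'),cv2.MORPH_OPEN,np.ones((7,7),'u1'))
    for b in blobs(w,x1,y1,300,6000):print(n,'white',b)
    h=f(.0125)
    for b in blobs((abs(h[...,0]-20)<9)&(h[...,1]>130)&(h[...,2]>80),x1,y1,500,2500):print(n,'handle',b)
    h=f(.023);m=cv2.morphologyEx((h[...,2]<70).astype('u1'),cv2.MORPH_OPEN,k)
    for b in blobs(m,x1,y1,1500,5000):print(n,'dark23',b)
    h=f(.043);m=cv2.morphologyEx((h[...,2]<70).astype('u1'),cv2.MORPH_OPEN,k)
    for b in blobs(m,x1,y1,1500,9000):print(n,'dark43',b)
    return im,K,T,s
E
python3 - <<'E'
from h import *
find('wrist',.33,.56,-.36,.2);find('top',.3,.56,-.36,.2)
E
```

```text
wrist mat (0.3708, -0.2523, 'size', 149.1, 83.9, 'yaw-90', np.float32(-1.1))
wrist mat (0.4202, 0.0811, 'size', 105.7, 104.9, 'yaw-90', np.float32(87.9))
wrist mat (0.4643, -0.2273, 'size', 149.4, 49.4, 'yaw-90', np.float32(1.7))
wrist mat (0.4558, -0.0626, 'size', 149.4, 85.7, 'yaw-90', np.float32(4.5))
wrist mat (0.5173, -0.2275, 'size', 148.5, 38.0, 'yaw-90', np.float32(0.0))
wrist white (0.3565, -0.2732, 'size', 52.0, 21.5, 'yaw-90', np.float32(0.0))
wrist white (0.3774, 0.0394, 'size', 33.3, 11.4, 'yaw-90', np.float32(-4.6))
wrist white (0.377, -0.2527, 'size', 94.0, 31.5, 'yaw-90', np.float32(0.0))
wrist white (0.4294, 0.0801, 'size', 46.4, 13.1, 'yaw-90', np.float32(85.3))
wrist white (0.494, -0.2757, 'size', 47.0, 6.5, 'yaw-90', np.float32(0.0))
wrist white (0.4945, -0.1738, 'size', 38.0, 17.5, 'yaw-90', np.float32(0.0))
wrist white (0.4943, 0.1198, 'size', 30.0, 22.0, 'yaw-90', np.float32(0.0))
wrist white (0.4952, -0.3417, 'size', 53.3, 24.3, 'yaw-90', np.float32(-36.4))
wrist white (0.5007, 0.165, 'size', 48.0, 24.1, 'yaw-90', np.float32(71.9))
wrist white (0.5235, 0.0683,
[... 1030 characters left out ...]
np.float32(0.0))
top white (0.3746, -0.2444, 'size', 81.6, 27.1, 'yaw-90', np.float32(0.5))
top white (0.4277, 0.082, 'size', 44.9, 12.8, 'yaw-90', np.float32(85.3))
top white (0.4855, 0.1755, 'size', 148.5, 48.5, 'yaw-90', np.float32(-90.0))
top handle (0.3545, -0.2175, 'size', 66.6, 14.2, 'yaw-90', np.float32(11.4))
top dark23 (0.4336, 0.1095, 'size', 86.8, 45.0, 'yaw-90', np.float32(85.2))
top dark23 (0.4967, -0.2186, 'size', 178.7, 43.4, 'yaw-90', np.float32(55.6))
top dark43 (0.4339, 0.1055, 'size', 85.4, 44.1, 'yaw-90', np.float32(85.1))
top dark43 (0.497, -0.2172, 'size', 177.6, 42.3, 'yaw-90', np.float32(55.6))
top dark43 (0.54, 0.0755, 'size', 198.5, 39.5, 'yaw-90', np.float32(0.0))
```

step_arm:
  motion:
    - [[0.3,0.01,1.0],0]
    - [[0.61,0.01,2.0],0]
    - [[0.61,0.01,2.9],0]
    - [[0.61,0.01,3.6],0]
    - [[0.61,0.01,4.0],0]
    - [[0.61,0.01,4.21],0]
    - [[0.61,0.01,4.21],0]

```text
time: 2.4
tool_pos: [0.4862, -0.2216, 0.0269]
tool_rot: [-3.141, 0.001, -0.001]
contact_force: [-0.0, -0.4, 0.2]
opening: 0.0922
grip_force: 0.0
```

step_arm:
  motion:
    - [[0,0,0],0]
    - [[0,0,0],0]
    - [[0,0,0],0]
    - [[0,0,0],0]
    - [[0,0,0],0]
    - [[0,0,0],0]
  hand: 255
  squeeze: 15

```text
time: 3.15
tool_pos: [0.4869, -0.2211, 0.0275]
tool_rot: [3.141, -0.001, -0.0]
contact_force: [-0.9, -0.2, 5.8]
opening: 0.0595
grip_force: 15.0
```

```bash
python3 - <<'E'
from h import *
go([.455,-.0625,.0265],0)
E
```

```text
shift [-0.531 -2.644  0.016] spin -0.0 q6-> 1.0
```

step_arm:
  motion:
    - [[0,0,-0.4],0]
    - [[0,-0.2,-0.8],0]
    - [[-0.1,-0.8,-0.9],0]
    - [[-0.3,-1.5,-0.9],0]
    - [[-0.45,-2.2,-0.9],0]
    - [[-0.53,-2.64,-0.8],0]
    - [[-0.53,-2.64,-0.4],0]
    - [[-0.53,-2.64,-0.1],0]
    - [[-0.53,-2.64,0.0],0]
    - [[-0.53,-2.64,0.0],0]

```text
time: 4.4
tool_pos: [0.4548, -0.0627, 0.027]
tool_rot: [-3.142, 0.0, -0.0]
contact_force: [1.0, 0.5, -0.6]
opening: 0.0593
grip_force: 15.0
```

step_arm:
  motion:
    - [[0,0,0],0]
    - [[0,0,0],0]
    - [[0,0,0],0]
    - [[0,0,-0.5],0]
    - [[0,0,-1.3],0]
    - [[0,0.5,-2.2],0]
    - [[0,1.3,-3.0],0]
    - [[0,1.3,-3.0],0]
  hand: 0

```text
time: 5.4
tool_pos: [0.4564, -0.1435, 0.2104]
tool_rot: [3.138, -0.007, -0.003]
contact_force: [-0.1, 0.6, -0.9]
opening: 0.0919
grip_force: 0.0
```

```bash
python3 - <<'E'
from h import *
im,K,T,s=find('wrist',.33,.56,-.36,.2);print(s['tool_pos'])
o=rect(K,T,im,.28,.56,-.36,.2,.004,1400);cv2.imwrite('pics/w2o.png',o[:,:,::-1])
E
```

```text
wrist mat (0.3458, -0.1428, 'size', 434.1, 28.3, 'yaw-90', np.float32(-0.4))
wrist mat (0.3897, -0.2518, 'size', 149.9, 47.1, 'yaw-90', np.float32(-0.5))
wrist mat (0.4293, 0.0576, 'size', 84.6, 57.1, 'yaw-90', np.float32(87.7))
wrist mat (0.4705, -0.2265, 'size', 148.5, 38.5, 'yaw-90', np.float32(0.0))
wrist mat (0.4528, -0.0621, 'size', 149.1, 90.8, 'yaw-90', np.float32(4.6))
wrist mat (0.5169, -0.2265, 'size', 148.7, 38.1, 'yaw-90', np.float32(-0.3))
wrist white (0.3798, -0.226, 'size', 40.5, 25.0, 'yaw-90', np.float32(0.0))
wrist white (0.4286, 0.0803, 'size', 46.9, 13.3, 'yaw-90', np.float32(85.1))
wrist white (0.4568, 0.19, 'size', 33.0, 19.5, 'yaw-90', np.float32(-90.0))
wrist white (0.488, -0.348, 'size', 25.9, 24.5, 'yaw-90', np.float32(87.8))
wrist white (0.494, -0.2267, 'size', 144.0, 17.5, 'yaw-90', np.float32(0.0))
wrist white (0.501, 0.1245, 'size', 43.5, 37.5, 'yaw-90', np.float32(0.0))
wrist white (0.5007, 0.1656, 'size', 48.6, 25.2, 'yaw-90', np.float32(73.4))
wrist white (0.5258, 0.0679, 'size', 40.0, 30.1, 'yaw-90', np.float32(-16.7))
wrist white (0.5243, -0.3318, 'size', 35.2, 23.1, 'yaw-90', np.float32(-4.9))
wrist white (0.53, -0.0527, 'size', 84.0, 59.5, 'yaw-90', np.float32(0.0))
wrist handle (0.3576, 0.0642, 'size', 63.4, 30.2, 'yaw-90', np.float32(74.0))
wrist dark23 (0.455, -0.0662, 'size', 60.5, 60.0, 'yaw-90', np.float32(-90.0))
wrist dark43 (0.372, -0.3377, 'size', 83.5, 44.0, 'yaw-90', np.float32(-90.0))
wrist dark43 (0.459, -0.071, 'size', 56.5, 56.5, 'yaw-90', np.float32(0.0))
wrist dark43 (0.541, 0.0555, 'size', 187.5, 37.5, 'yaw-90', np.float32(0.0))
[ 0.45639732 -0.14349797  0.21042073]
```

View pics/w2o.png

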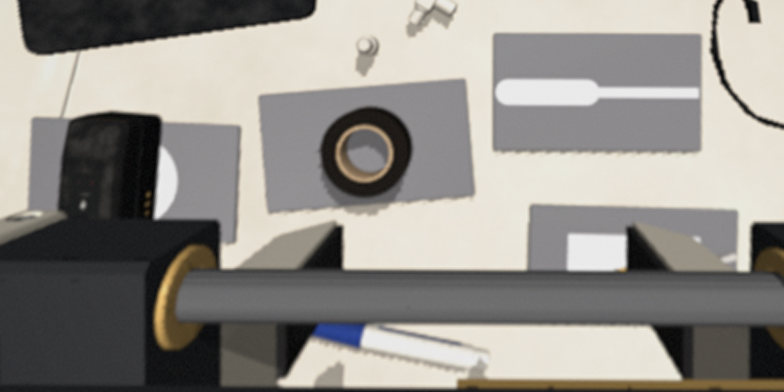

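```bash
python3 - <<'E'
from h import *
go([.3555,-.217,.12],np.radians(-78))
E
```

```text
shift [-1.668  1.247  1.475] spin 1.359 q6-> 2.47
```

step_arm:
  motion:
    - [[-0.2,0.16,0.1],0.18]
    - [[-0.4,0.31,0.2],0.36]
    - [[-0.6,0.47,0.4],0.54]
    - [[-0.85,0.62,0.6],0.72]
    - [[-1.1,0.8,0.8],0.9]
    - [[-1.35,1.0,1.0],1.08]
    - [[-1.55,1.15,1.2],1.26]
    - [[-1.67,1.25,1.47],1.36]
    - [[-1.67,1.25,1.47],1.36]
    - [[-1.67,1.25,1.47],1.36]
  hand: 110

```text
time: 6.7
tool_pos: [0.3548, -0.2149, 0.1187]
tool_rot: [3.141, 0.001, -1.358]
contact_force: [-0.2, -1.0, -0.2]
opening: 0.0525
grip_force: 0.0
```

```bash
python3 - <<'E'
from h import *
im,K,T,s=cam('wrist');print(s['tool_pos'],s['tool_rot'],s['opening'],s['qpos'].round(2))
cv2.imwrite('pics/w3.png',im[:,:,::-1])
h=cv2.cvtColor(rect(K,T,im,.29,.44,-.36,-.1,.0125,S),cv2.COLOR_RGB2HSV).astype(int)
print(blobs((abs(h[...,0]-20)<9)&(h[...,1]>130)&(h[...,2]>80),.44,-.1,100,4500))
go([.3555,-.217,.026],np.radians(-78))
E
```

```text
[ 0.35475048 -0.21488901  0.11869742] [ 3.14110502e+00  9.38301540e-04 -1.35771753e+00] 0.05246992367652261 [-0.73  0.31  1.98  0.    0.85  2.2 ]
[(0.357, -0.2185, 'size', 71.3, 14.6, 'yaw-90', np.float32(14.9)), (0.4341, -0.1374, 'size', 51.3, 8.0, 'yaw-90', np.float32(7.0))]
shift [ 3.30e-02 -1.00e-03  1.55e+00] spin 0.003 q6-> 2.2
```

View pics/w3.png

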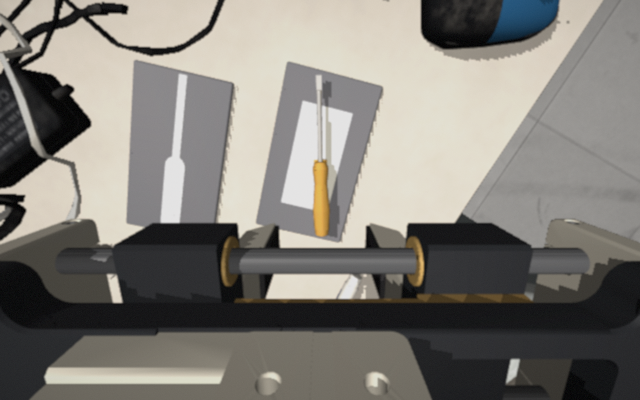

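The screwdriver is upright between the jaws (handle 321,200; tip 319,77), parallel to the tool's x, so I descend.

step_arm:
  motion:
    - [[0.04,0,0.6],0]
    - [[0.04,0,1.1],0]
    - [[0.04,0,1.4],0]
    - [[0.04,0,1.54],0]
    - [[0.04,0,1.54],0]

```text
time: 7.38
tool_pos: [0.3554, -0.2179, 0.0266]
tool_rot: [3.141, 0.0, -1.359]
contact_force: [-1.0, -0.4, -1.0]
opening: 0.0526
grip_force: 0.0
```

step_arm:
  motion:
    - [[0,0,0],0]
    - [[0,0,0],0]
    - [[0,0,0],0]
    - [[0,0,0],0]
    - [[0,0,0],0]
    - [[0,0,-0.6],0]
    - [[0,0,-1.5],0]
    - [[0,0,-1.5],0]
  hand: 255
  squeeze: 20

```text
time: 8.38
tool_pos: [0.3568, -0.2195, 0.1197]
tool_rot: [-3.137, -0.006, -1.36]
contact_force: [-0.4, 0.0, -0.5]
opening: 0.0147
grip_force: 20.0
```

```bash
python3 - <<'E'
from h import *
im,K,T,s=cam('wrist');print(s['tool_pos'],s['tool_rot'],s['opening'],s['qpos'].round(2))
cv2.imwrite('pics/w4.png',im[:,:,::-1])
go([.494,-.191,.115],-np.pi/2)
E
```

```text
[ 0.35684998 -0.21946517  0.11965356] [-3.13714083 -0.00627032 -1.36007981] 0.014719197877106675 [-0.73  0.31  1.98 -0.    0.85  2.2 ]
shift [ 0.031 -2.348  0.053] spin 0.211 q6-> 2.41
```

View pics/w4.png

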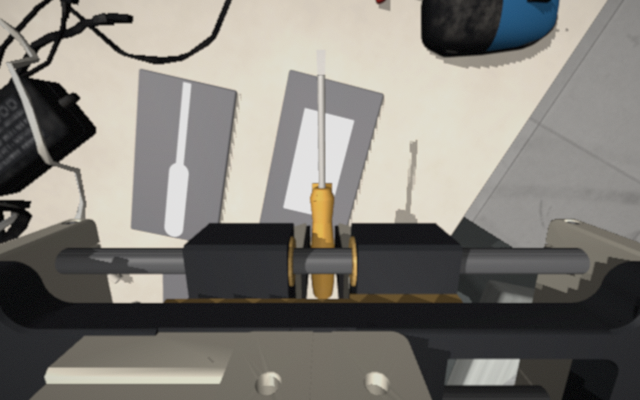

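```bash
python3 - <<'E'
from h import *
im,K,T,s=cam('wrist');M=R.from_euler('xyz',s['tool_rot']).as_matrix()
P=ray([(321,50),(321.5,186)],K,T,s['tool_pos'][2]-.014)
print(((P-s['tool_pos'])@M*1e3).round(1))
E
```

```text
[[ 1.063e+02 -3.000e-01  1.430e+01]
 [ 3.600e+01 -1.000e-01  1.410e+01]]
```

step_arm:
  motion:
    - [[0,-0.5,0.1],0.05]
    - [[0,-1.1,0.1],0.1]
    - [[0,-1.7,0.2],0.15]
    - [[0.03,-2.2,0.6],0.21]
    - [[0.03,-2.35,0.9],0.21]
    - [[0.03,-2.35,0.9],0.21]
    - [[0.03,-2.35,0.9],0.21]

```text
time: 9.35
tool_pos: [0.4926, -0.1902, 0.0621]
tool_rot: [3.14, 0.001, -1.57]
contact_force: [0.3, 0.3, 0.3]
opening: 0.0144
grip_force: 20.0
```

```bash
python3 - <<'E'
from h import *
im,K,T,s=cam('wrist');print(s['tool_pos'],s['tool_rot'],s['opening'],s['qpos'].round(2))
o=rect(K,T,im,.40,.56,-.42,-.12,.004,2000);cv2.imwrite('pics/w5.png',o[:,:,::-1])
go([.494,-.191,.0267],-np.pi/2)
E
```

```text
[ 0.49264616 -0.19020384  0.06206162] [ 3.14005138e+00  6.63827360e-04 -1.57032632e+00] 0.014411343421351466 [-0.51  0.56  1.73 -0.    0.84  2.63]
shift [ 0.01  -0.018  0.598] spin 0.0 q6-> 2.63
```

View pics/w5.png

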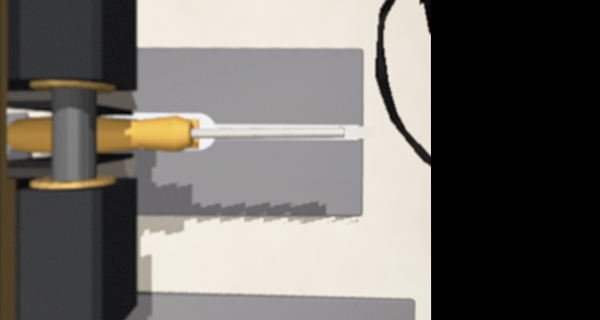

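step_arm:
  motion:
    - [[0.005,-0.025,0.3],0]
    - [[0.005,-0.025,0.5],0]
    - [[0.005,-0.025,0.585],0]
    - [[0.005,-0.025,0.585],0]
    - [[0.005,-0.025,0.585],0]

```text
time: 10.02
tool_pos: [0.4951, -0.1908, 0.0279]
tool_rot: [-3.141, -0.0, -1.57]
contact_force: [0.6, 0.1, -0.2]
opening: 0.0143
grip_force: 20.0
```

step_arm:
  motion:
    - [[0,0,0],0]
    - [[0,0,0],0]
    - [[0,0,0],0]
    - [[0,0,-0.4],0]
    - [[0,0,-1.2],0]
    - [[-0.5,0.4,-2.0],-0.1]
    - [[-1.2,0.8,-2.6],-0.25]
    - [[-2.0,0.8,-3.0],-0.4]
    - [[-2.0,0.8,-3.0],-0.4]
  hand: 0

```text
time: 11.15
tool_pos: [0.4473, -0.0685, 0.2096]
tool_rot: [-3.138, -0.003, -1.166]
contact_force: [0.3, -0.2, 0.6]
opening: 0.0912
grip_force: 0.0
```

```bash
python3 - <<'E'
from h import *
im,K,T,s=cam('wrist');print(s['tool_pos'],s['tool_rot'],s['opening'],s['qpos'].round(2))
o=rect(K,T,im,.30,.56,-.36,.2,.004,1400);cv2.imwrite('pics/w6.png',o[:,:,::-1])
h=cv2.cvtColor(rect(K,T,im,.44,.55,-.36,-.1,.0125,S),cv2.COLOR_RGB2HSV).astype(int)
print(blobs((abs(h[...,0]-20)<9)&(h[...,1]>130)&(h[...,2]>80),.55,-.1,100,4500))
go([.434,.107,.15],np.radians(-4.8))
E
```

```text
[ 0.44734085 -0.06846804  0.2096131 ] [-3.13796485e+00 -2.63385542e-03 -1.16550091e+00] 0.09122703526825265 [-0.32  0.24  1.77  0.    1.13  2.41]
[(0.496, -0.1925, 'size', 68.5, 13.5, 'yaw-90', np.float32(0.0))]
shift [-2.797 -0.952  0.969] spin -1.084 q6-> 1.33
```

View pics/w6.png

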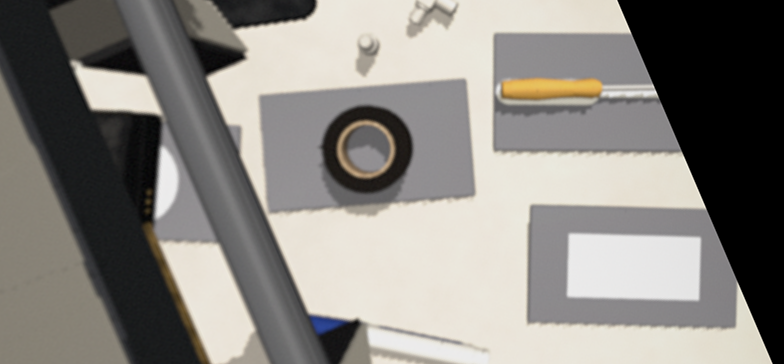

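step_arm:
  motion:
    - [[-0.4,-0.14,0.1],-0.17]
    - [[-0.8,-0.28,0.2],-0.34]
    - [[-1.2,-0.42,0.3],-0.51]
    - [[-1.6,-0.56,0.4],-0.68]
    - [[-2.0,-0.7,0.5],-0.85]
    - [[-2.4,-0.83,0.6],-1.0]
    - [[-2.8,-0.95,0.7],-1.084]
    - [[-2.8,-0.95,0.7],-1.084]
    - [[-2.8,-0.95,0.7],-1.084]

```text
time: 12.32
tool_pos: [0.434, 0.1053, 0.165]
tool_rot: [3.141, 0.001, -0.089]
contact_force: [-0.1, -0.4, -0.1]
opening: 0.092
grip_force: 0.0
```

```bash
python3 - <<'E'
from h import *
im,K,T,s=cam('wrist');print(s['tool_pos'],s['tool_rot'],s['opening'],s['qpos'].round(2))
cv2.imwrite('pics/w7.png',im[:,:,::-1])
go([.434,.107,.026],np.radians(-4.8))
E
```

```text
[0.4340403  0.10534557 0.16497574] [ 3.14096515e+00  7.34176553e-04 -8.85558342e-02] 0.09204920768120885 [ 0.07  0.29  1.85 -0.    1.01  1.73]
shift [-0.004 -0.03   2.32 ] spin -0.005 q6-> 1.72
```

View pics/w7.png

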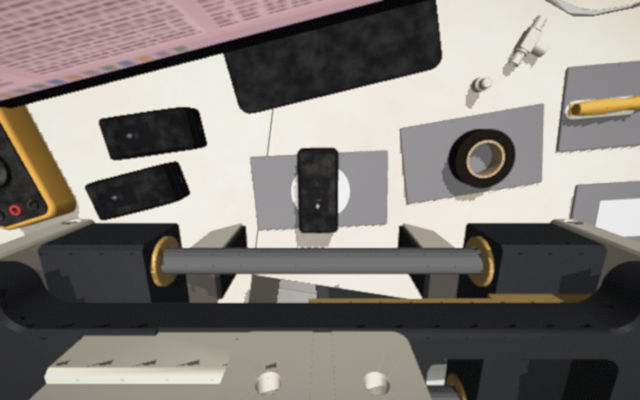

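The sensor head lies between the jaws (top face at columns 299–338, rows 148–232). The tape mat's disc is behind it, with mat corners at (250,157), (387,150), (387,224) and (256,231).

```bash
python3 - <<'E'
from h import *
im,K,T,s=cam('wrist')
P=ray([(299,149),(337,149),(338,231),(302,232)],K,T,.043);print('head',P[:,:2].round(3).tolist(),P.mean(0).round(4))
P=ray([(250,157),(387,150),(387,224),(256,231)],K,T,.004);print('mat',P[:,:2].round(3).tolist(),P.mean(0).round(4))
hs=cv2.cvtColor(rect(K,T,im,.37,.5,.02,.19,.043,S),cv2.COLOR_RGB2HSV).astype(int)
m=cv2.morphologyEx((hs[...,2]<75).astype('u1'),cv2.MORPH_OPEN,np.ones((15,15),'u1'))
print(blobs(m,.5,.19,1500,9000))
E
```

```text
head [[0.483, 0.121], [0.479, 0.085], [0.398, 0.09], [0.4, 0.127]] [0.44   0.1056 0.043 ]
mat [[0.476, 0.177], [0.47, 0.03], [0.386, 0.033], [0.391, 0.184]] [0.4309 0.1059 0.004 ]
[(0.4402, 0.1072, 'size', 83.6, 39.1, 'yaw-90', np.float32(85.4))]
```

step_arm:
  motion:
    - [[0.08,-0.02,0.8],0]
    - [[0.08,-0.02,1.5],0]
    - [[0.08,-0.02,2.0],0]
    - [[0.08,-0.02,2.25],0]
    - [[0.08,-0.02,2.3],0]
    - [[0.08,-0.02,2.3],0]

```text
time: 13.18
tool_pos: [0.4392, 0.1067, 0.0278]
tool_rot: [3.142, -0.001, -0.087]
contact_force: [-0.5, -0.9, -0.0]
opening: 0.092
grip_force: 0.0
```

step_arm:
  motion:
    - [[0,0,0],0]
    - [[0,0,0],0]
    - [[0,0,0],0]
    - [[0,0,0],0]
    - [[0,0,0],0]
    - [[0,0,-0.6],0]
    - [[0,0,-1.5],0]
    - [[0,0,-2.0],0]
    - [[0,0,-2.0],0]
  hand: 255
  squeeze: 25

```text
time: 14.3
tool_pos: [0.4399, 0.1072, 0.1492]
tool_rot: [-3.141, -0.005, -0.086]
contact_force: [-1.1, 0.8, -2.1]
opening: 0.0408
grip_force: 25.0
```

```bash
python3 - <<'E'
from h import *
im,K,T,s=cam('wrist');print(s['tool_pos'],s['tool_rot'],s['opening'],s['qpos'].round(2))
h=cv2.cvtColor(rect(K,T,im,.37,.5,.02,.19,.004,S),cv2.COLOR_RGB2HSV).astype(int)
w=cv2.morphologyEx(((h[...,1]<22)&(h[...,2]>200)).astype('u1'),cv2.MORPH_OPEN,np.ones((7,7),'u1'))
print(blobs(w,.5,.19,300,6000))
cv2.imwrite('pics/w8.png',im[:,:,::-1])
for y in (-91.1,88.9): go([.370,-.2525,.15],np.radians(y))
E
```

```text
[0.43987578 0.10721074 0.14916878] [-3.1409513  -0.00479229 -0.08614116] 0.040786683413109766 [ 0.07  0.32  1.86 -0.    0.96  1.73]
[(0.4572, 0.1723, 'size', 85.0, 35.0, 'yaw-90', np.float32(-90.0))]
shift [-0.626  6.07  -0.042] spin 1.504 q6-> 3.23
shift [-0.626  6.07  -0.042] spin 1.504 q6-> 3.23
```

View pics/w8.png

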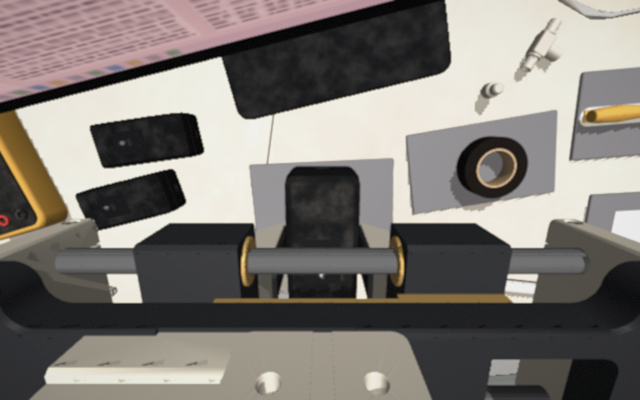

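```bash
python3 - <<'E'
from h import *
im,K,T,s=cam('wrist');M=R.from_euler('xyz',s['tool_rot']).as_matrix()
for z in (-.0238,.0152):print(((ray([(322,167.5)],K,T,s['tool_pos'][2]+z)-s['tool_pos'])@M*1e3).round(1))
P=ray([(250,166),(392,159)],K,T,.004);print(P.round(4))
col=im[150:240,322].astype(int).sum(1);print(col.tolist())
E
```

```text
[[43.7  1.8 23.9]]
[[ 49.3   1.8 -15.1]]
[[0.473  0.1762 0.004 ]
 [0.4677 0.0311 0.004 ]]
[699, 703, 701, 703, 703, 704, 704, 705, 698, 635, 489, 446, 452, 453, 442, 388, 251, 130, 93, 65, 56, 61, 58, 51, 66, 70, 74, 82, 86, 87, 92, 94, 103, 115, 126, 132, 134, 132, 134, 133, 134, 127, 122, 121, 116, 120, 128, 135, 137, 146, 153, 161, 164, 163, 154, 157, 156, 154, 160, 161, 159, 153, 153, 154, 143, 143, 153, 148, 146, 138, 123, 127, 118, 110, 96, 99, 106, 105, 93, 101, 105, 101, 113, 123, 128, 142, 143, 146, 151, 138]
```

step_arm:
  motion:
    - [[-0.05,0.6,-0.1],0.16]
    - [[-0.1,1.3,-0.2],0.33]
    - [[-0.2,2.0,-0.2],0.5]
    - [[-0.3,2.7,-0.2],0.67]
    - [[-0.4,3.4,-0.2],0.84]
    - [[-0.5,4.1,-0.2],1.01]
    - [[-0.55,4.8,-0.1],1.18]
    - [[-0.6,5.5,0.0],1.35]
    - [[-0.63,6.07,0.0],1.504]
    - [[-0.63,6.07,0.0],1.504]

```text
time: 15.65
tool_pos: [0.3687, -0.2538, 0.1455]
tool_rot: [3.139, 0.002, -1.594]
contact_force: [0.5, 0.5, -1.1]
opening: 0.0411
grip_force: 25.0
```

```bash
python3 - <<'E'
from h import *
im,K,T,s=cam('wrist');print(s['tool_pos'],s['tool_rot'],s['opening'],s['qpos'].round(2))
cv2.imwrite('pics/w9.png',im[:,:,::-1])
go([.370,-.2525,.06],np.radians(-91.1))
E
```

```text
[ 0.36868186 -0.25381086  0.14547955] [ 3.13914234e+00  1.94709126e-03 -1.59395913e+00] 0.04108012369764629 [-0.77  0.32  1.87 -0.    0.96  2.39]
shift [ 0.005 -0.026  1.427] spin -0.001 q6-> 2.39
```

View pics/w9.png

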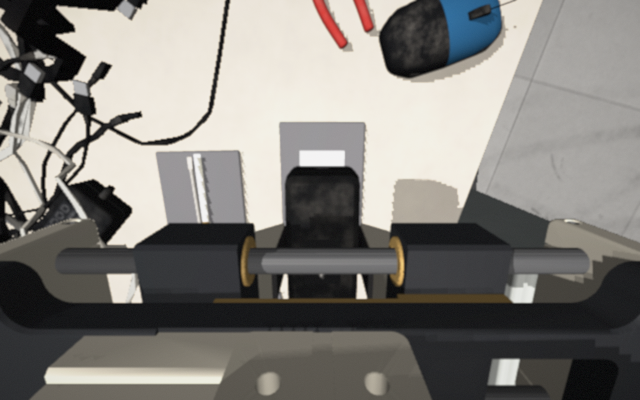

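The head hangs over the head mat. The white rectangle's far edge shows at row 150, columns 300–344, and the mat's far edge at row 122, columns 280–365, all aligned with the box (286–358).

```bash
python3 - <<'E'
from h import *
im,K,T,s=cam('wrist');M=R.from_euler('xyz',s['tool_rot']).as_matrix()
o=rect(K,T,im,.3,.44,-.36,-.2,.004,S);cv2.imwrite('/tmp/a.png',o)
h=cv2.cvtColor(o,cv2.COLOR_RGB2HSV).astype(int)
print(blobs((h[...,1]<22)&(h[...,2]>200),.44,-.2,300,6000))
for n,q in dict(rect=[(300,150),(344,150)],mat=[(280,122.5),(365,122.5)]).items():
  P=ray(q,K,T,.004);print(n,P[:,:2].round(4).tolist(),((P-s['tool_pos'])@M*1e3)[:,:2].round(1).tolist())
P=ray([(287,180),(358,180)],K,T,s['tool_pos'][2]-.02);print(((P-s['tool_pos'])@M*1e3)[:,:2].round(1).tolist())
print([im[r,322].astype(int).sum() for r in range(145,172)])
E
```

```text
[(0.3684, -0.291, 'size', 45.6, 17.2, 'yaw-90', np.float32(88.8))]
rect [[0.3899, -0.2983], [0.3458, -0.2974]] [[45.8, -22.5], [45.8, 21.6]]
mat [[0.4083, -0.3253], [0.3252, -0.3236]] [[72.4, -41.5], [72.4, 41.6]]
[[38.4, -20.8], [38.3, 20.9]]
[np.int64(459), np.int64(460), np.int64(474), np.int64(570), np.int64(690), np.int64(729), np.int64(730), np.int64(730), np.int64(730), np.int64(730), np.int64(730), np.int64(730), np.int64(732), np.int64(732), np.int64(732), np.int64(731), np.int64(731), np.int64(730), np.int64(733), np.int64(730), np.int64(680), np.int64(435), np.int64(187), np.int64(95), np.int64(61), np.int64(48), np.int64(56)]
```

step_arm:
  motion:
    - [[0,0,0.6],0]
    - [[0,0,1.2],0]
    - [[0,0,1.6],0]
    - [[0,0,1.85],0]
    - [[0,0,1.955],0]
    - [[0,0,1.955],0]
    - [[0,0,1.955],0]

```text
time: 16.62
tool_pos: [0.3689, -0.251, 0.0305]
tool_rot: [3.14, 0.001, -1.586]
contact_force: [-6.1, -0.5, 11.6]
opening: 0.0417
grip_force: 25.0
```

step_arm:
  motion:
    - [[0,0,0],0]
    - [[0,0,0],0]
    - [[0,0,0],0]
    - [[0,0,0],0]
    - [[0,0,-0.6],0]
    - [[0,0,-1.4],0]
    - [[-0.3,0,-2.2],-0.1]
    - [[-1.0,0,-2.8],-0.25]
    - [[-1.6,0,-3.3],-0.4]
    - [[-1.6,0,-3.3],-0.4]
  hand: 0

```text
time: 17.88
tool_pos: [0.3723, -0.1553, 0.2301]
tool_rot: [-3.139, -0.004, -1.186]
contact_force: [0.1, -1.2, -0.7]
opening: 0.0919
grip_force: 0.0
```

```bash
python3 - <<'E'
from h import *
im,K,T,s=cam('wrist');print(s['tool_pos'],s['tool_rot'],s['opening'],s['qpos'].round(2))
o=rect(K,T,im,.32,.56,-.34,.0,.004,2000);cv2.imwrite('pics/w10.png',o[:,:,::-1]);print(T[:3,3])
E
```

```text
[ 0.37227632 -0.15527712  0.23014059] [-3.13876943 -0.00369048 -1.18645107] 0.09188071353776935 [-0.59  0.13  1.85  0.    1.16  2.17]
[ 0.39692697 -0.21889544  0.37133538]
```

View pics/w10.png

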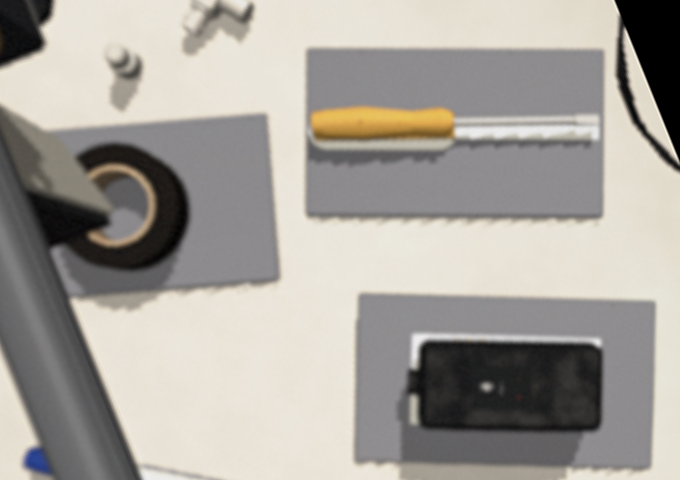

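Placed. The head (420–602, 341–430) sits about 2.5 mm too far in +y on its rectangle (411–602, 333–425). After correcting for parallax, the screwdriver is about 2 mm too far in +x. I'll mend both, starting with the head.

```bash
python3 - <<'E'
from h import *
go([.3695,-.2515,.0305],np.radians(-91.0))
E
```

```text
shift [1.454 0.633 3.309] spin 0.399 q6-> 2.57
```

step_arm:
  motion:
    - [[0.4,0.2,0.4],0.13]
    - [[0.9,0.4,0.8],0.27]
    - [[1.45,0.63,1.4],0.4]
    - [[1.45,0.63,2.0],0.4]
    - [[1.45,0.63,2.5],0.4]
    - [[1.45,0.63,3.0],0.4]
    - [[1.45,0.63,3.25],0.4]
    - [[1.45,0.63,3.3],0.4]
    - [[1.45,0.63,3.3],0.4]

```text
time: 19.05
tool_pos: [0.3685, -0.2516, 0.0298]
tool_rot: [3.141, 0.001, -1.591]
contact_force: [0.2, -0.4, 0.5]
opening: 0.092
grip_force: 0.0
```

step_arm:
  motion:
    - [[0,0,0],0]
    - [[0,0,0],0]
    - [[0,0,0],0]
    - [[0,0,0],0]
    - [[0,0,0],0]
  hand: 255
  squeeze: 20

```text
time: 19.68
tool_pos: [0.3688, -0.2513, 0.0302]
tool_rot: [-3.141, -0.0, -1.59]
contact_force: [-0.2, 0.1, -0.2]
opening: 0.0463
grip_force: 0.0
```

step_arm:
  motion:
    - [[0,0,0],0]
    - [[0,0,0],0]
    - [[0,0,-0.05],0]
    - [[0.04,-0.017,-0.05],0]
    - [[0.04,-0.017,-0.05],0]
    - [[0.04,-0.017,0.01],0]
    - [[0.04,-0.017,0.01],0]
    - [[0.04,-0.017,0.01],0]

```text
time: 20.68
tool_pos: [0.3699, -0.254, 0.0297]
tool_rot: [-3.141, -0.001, -1.59]
contact_force: [0.1, 0.6, 4.2]
opening: 0.0419
grip_force: 20.0
```

step_arm:
  motion:
    - [[0,0,0],0]
    - [[0,0,0],0]
    - [[0,0,0],0]
    - [[0,0,0],0]
    - [[0,0,-0.6],0]
    - [[0,0,-1.4],0]
    - [[-0.3,0,-2.2],-0.1]
    - [[-1.0,0,-2.8],-0.25]
    - [[-1.6,0,-3.3],-0.4]
    - [[-1.6,0,-3.3],-0.4]
  hand: 0

```text
time: 21.92
tool_pos: [0.3723, -0.1565, 0.2296]
tool_rot: [-3.139, -0.004, -1.187]
contact_force: [0.1, -0.9, -0.3]
opening: 0.0916
grip_force: 0.0
```

```bash
python3 - <<'E'
from h import *
im,K,T,s=cam('wrist');print(s['tool_pos'],s['tool_rot'],s['opening'],T[:3,3])
a=rect(K,T,im,.32,.56,-.34,.0,.004,2000);cv2.imwrite('pics/w11.png',a[:,:,::-1])
go([.4955,-.1915,.028],-np.pi/2)
E
```

```text
[ 0.37231354 -0.15654649  0.22960066] [-3.13876137 -0.00379921 -1.18657234] 0.09164086560786235 [ 0.39694973 -0.22015398  0.37080274]
shift [ 1.288 -1.695  3.343] spin 0.382 q6-> 2.55
```

View pics/w11.png

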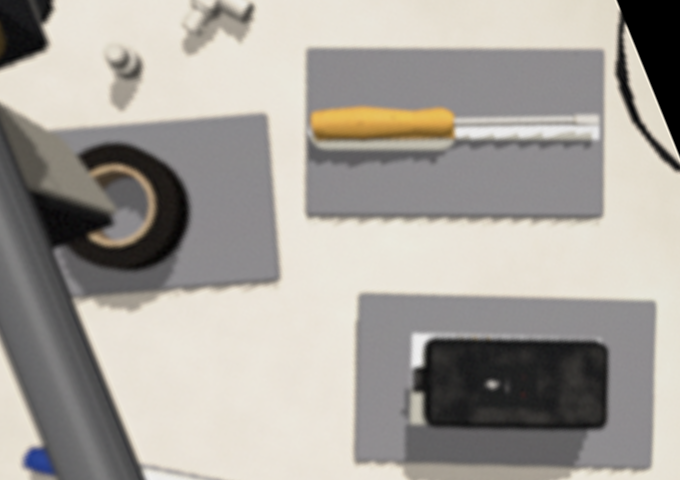

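step_arm:
  motion:
    - [[0.4,-0.6,0.2],0.13]
    - [[0.9,-1.2,0.6],0.27]
    - [[1.29,-1.69,1.3],0.38]
    - [[1.29,-1.69,2.0],0.38]
    - [[1.29,-1.69,2.6],0.38]
    - [[1.29,-1.69,3.1],0.38]
    - [[1.29,-1.69,3.34],0.38]
    - [[1.29,-1.69,3.34],0.38]

```text
time: 22.98
tool_pos: [0.4937, -0.1922, 0.0259]
tool_rot: [3.139, 0.001, -1.571]
contact_force: [0.0, 0.1, 0.4]
opening: 0.0917
grip_force: 0.0
```

step_arm:
  motion:
    - [[0,0,0],0]
    - [[0,0,0],0]
    - [[0,0,0],0]
    - [[0,0,0],0]
    - [[0,0,0],0]
    - [[0,0,0],0]
    - [[0,0,0],0]
    - [[0,0,0],0]
  hand: 255

```text
time: 23.98
tool_pos: [0.4945, -0.192, 0.0271]
tool_rot: [3.142, -0.0, -1.57]
contact_force: [0.9, 0.1, -0.5]
opening: 0.016
grip_force: 0.0
```

step_arm:
  motion:
    - [[0,0,0],0]
    - [[0,0,0],0]
    - [[0,0,-0.03],0]
    - [[0,0.022,-0.03],0]
    - [[0,0.022,-0.03],0]
    - [[0,0.022,0.0],0]
    - [[0,0.022,0.0],0]
    - [[0,0.022,0.0],0]

```text
time: 24.98
tool_pos: [0.4932, -0.192, 0.0271]
tool_rot: [-3.142, -0.0, -1.57]
contact_force: [0.7, -1.3, -0.0]
opening: 0.0142
grip_force: 20.0
```

step_arm:
  motion:
    - [[0,0,0],0]
    - [[0,0,0],0]
    - [[0,0,0],0]
    - [[0,0,-0.4],0]
    - [[0,0,-1.2],0]
    - [[-0.5,0.2,-2.0],-0.1]
    - [[-1.2,0.4,-2.6],-0.25]
    - [[-2.0,0.4,-3.0],-0.4]
    - [[-2.0,0.4,-3.0],-0.4]
  hand: 0

```text
time: 26.1
tool_pos: [0.4697, -0.0698, 0.2092]
tool_rot: [-3.138, -0.002, -1.166]
contact_force: [-0.3, 0.1, 0.2]
opening: 0.0913
grip_force: 0.0
```

```bash
python3 - <<'E'
from h import *
im,K,T,s=cam('wrist');print(s['tool_pos'],s['tool_rot'],s['opening'],T[:3,3])
h=lambda z:cv2.cvtColor(rect(K,T,im,.44,.56,-.32,.0,z,S),cv2.COLOR_RGB2HSV).astype(int)
a=h(.0125);print(blobs((abs(a[...,0]-20)<9)&(a[...,1]>130)&(a[...,2]>80),.56,0,300,4500))
a=h(.004);print(blobs(cv2.morphologyEx(((a[...,1]<40)&(a[...,2]>90)&(a[...,2]<180)).astype('u1'),cv2.MORPH_OPEN,np.ones((9,9),'u1')),.56,0,2000,16000))
go([.455,-.066,.12],0)
E
```

```text
[ 0.46970333 -0.06979481  0.20921419] [-3.13815605e+00 -2.45310146e-03 -1.16563170e+00] 0.09128770788562397 [ 0.49562783 -0.13308159  0.3503261 ]
[(0.493, -0.1928, 'size', 68.0, 13.5, 'yaw-90', np.float32(0.0))]
[(0.4705, -0.2243, 'size', 143.0, 39.5, 'yaw-90', np.float32(0.0)), (0.4718, -0.069, 'size', 137.5, 63.0, 'yaw-90', np.float32(0.0)), (0.517, -0.2145, 'size', 123.7, 38.0, 'yaw-90', np.float32(-0.3))]
shift [-0.175  0.19   1.465] spin -1.168 q6-> 1.26
```

step_arm:
  motion:
    - [[-0.03,0.03,0.0],-0.17]
    - [[-0.06,0.06,0.0],-0.34]
    - [[-0.09,0.09,0.0],-0.51]
    - [[-0.12,0.12,0.0],-0.68]
    - [[-0.15,0.15,0.0],-0.85]
    - [[-0.17,0.18,0.0],-1.02]
    - [[-0.17,0.19,0.0],-1.168]
    - [[-0.17,0.19,0.0],-1.168]
    - [[-0.17,0.19,0.0],-1.168]

```text
time: 27.28
tool_pos: [0.4545, -0.0676, 0.2065]
tool_rot: [-3.142, 0.001, -0.006]
contact_force: [0.0, -0.4, 0.3]
opening: 0.0918
grip_force: 0.0
```

```bash
python3 - <<'E'
from h import *
im,K,T,s=cam('wrist');print(s['tool_pos'],s['tool_rot'],s['opening'],T[:3,3])
x1,y1=.53,.2
h=lambda z:cv2.cvtColor(rect(K,T,im,.37,x1,-.14,y1,z,S),cv2.COLOR_RGB2HSV).astype(int)
a=h(.004);w=cv2.morphologyEx(((a[...,1]<22)&(a[...,2]>190)).astype('u1'),cv2.MORPH_OPEN,np.ones((7,7),'u1'))
print(blobs(w,x1,y1,1500,6000))
print(blobs(cv2.morphologyEx(((a[...,1]<40)&(a[...,2]>90)&(a[...,2]<180)).astype('u1'),cv2.MORPH_OPEN,np.ones((9,9),'u1')),x1,y1,6000,16000))
a=h(.023);print(blobs(cv2.morphologyEx((a[...,2]<70).astype('u1'),cv2.MORPH_OPEN,np.ones((9,9),'u1')),x1,y1,1500,5000))
go([.455,-.064,.0265],0)
E
```

```text
[ 0.45452818 -0.06761963  0.20654457] [-3.14151668e+00  9.59241540e-04 -6.44898365e-03] 0.09178722445386886 [ 0.52187656 -0.06972401  0.34742837]
[(0.4313, 0.1058, 'size', 65.0, 65.0, 'yaw-90', np.float32(0.0)), (0.4673, 0.174, 'size', 125.0, 51.5, 'yaw-90', np.float32(-90.0))]
[(0.4221, 0.1049, 'size', 149.1, 103.2, 'yaw-90', np.float32(-2.4)), (0.4532, -0.0615, 'size', 149.5, 90.5, 'yaw-90', np.float32(4.5))]
[(0.3888, 0.1543, 'size', 91.0, 37.0, 'yaw-90', np.float32(0.0)), (0.4553, -0.0647, 'size', 60.0, 58.0, 'yaw-90', np.float32(-90.0))]
shift [ 0.009 -0.058  3.003] spin -0.006 q6-> 1.26
```

step_arm:
  motion:
    - [[0.01,-0.05,0.8],0]
    - [[0.01,-0.05,1.6],0]
    - [[0.01,-0.05,2.3],0]
    - [[0.01,-0.05,2.8],0]
    - [[0.01,-0.05,2.99],0]
    - [[0.01,-0.05,2.99],0]

```text
time: 28.08
tool_pos: [0.4553, -0.0641, 0.0276]
tool_rot: [-3.141, 0.001, -0.003]
contact_force: [0.1, 0.2, 0.0]
opening: 0.0919
grip_force: 0.0
```

step_arm:
  motion:
    - [[0,0,0],0]
    - [[0,0,0],0]
    - [[0,0,0],0]
    - [[0,0,0],0]
    - [[0,0,0],0]
    - [[0,0,0],0]
  hand: 255
  squeeze: 15

```text
time: 28.82
tool_pos: [0.4555, -0.0641, 0.0281]
tool_rot: [3.141, -0.001, -0.002]
contact_force: [-0.9, 0.7, 5.3]
opening: 0.059
grip_force: 15.0
```

```bash
python3 - <<'E'
from h import *
s=robot.observe();print(s['opening'],s['grip_force'],s['tool_pos'])
go([.4310,.1058,.0275],0)
E
```

```text
0.05904365737465245 15.012721312232316 [ 0.45551218 -0.06411367  0.02811026]
shift [-0.415 -2.831  0.009] spin -0.002 q6-> 1.26
```

step_arm:
  motion:
    - [[0,0,-0.4],0]
    - [[0,-0.2,-0.8],0]
    - [[-0.1,-0.9,-0.9],0]
    - [[-0.2,-1.6,-0.9],0]
    - [[-0.35,-2.3,-0.9],0]
    - [[-0.41,-2.83,-0.8],0]
    - [[-0.41,-2.83,-0.4],0]
    - [[-0.41,-2.83,-0.1],0]
    - [[-0.41,-2.83,0.0],0]
    - [[-0.41,-2.83,0.0],0]

```text
time: 30.08
tool_pos: [0.4309, 0.1058, 0.0276]
tool_rot: [3.141, 0.001, -0.002]
contact_force: [-0.1, 0.2, 0.8]
opening: 0.0597
grip_force: 15.0
```

step_arm:
  motion:
    - [[0,0,0],0]
    - [[0,0,0],0]
    - [[0,0,0],0]
    - [[0,0,0],0]
    - [[0,0,-0.5],0]
    - [[0,0,-1.3],0]
    - [[-0.3,0.5,-2.2],0]
    - [[-0.5,1.0,-3.2],0]
    - [[-0.5,1.0,-3.2],0]
    - [[-0.5,1.0,-3.2],0]
  hand: 0

```text
time: 31.32
tool_pos: [0.4008, 0.0458, 0.2198]
tool_rot: [3.142, -0.001, -0.003]
contact_force: [-0.1, 0.7, -0.5]
opening: 0.0918
grip_force: 0.0
```

```bash
python3 - <<'E'
from h import *
im,K,T,s=cam('wrist');print(s['tool_pos'],s['opening'],T[:3,3])
o=rect(K,T,im,.30,.56,-.34,.2,.004,1400);cv2.imwrite('pics/w12.png',o[:,:,::-1])
x1,y1=.53,.2
h=lambda z:cv2.cvtColor(rect(K,T,im,.37,x1,-.0,y1,z,S),cv2.COLOR_RGB2HSV).astype(int)
a=h(.023);print(blobs(cv2.morphologyEx((a[...,2]<70).astype('u1'),cv2.MORPH_OPEN,np.ones((9,9),'u1')),x1,y1,1500,5000))
E
```

```text
[0.40080929 0.04579471 0.21975908] 0.09182686463332802 [0.46790374 0.0439355  0.36076449]
[(0.4293, 0.1028, 'size', 59.0, 58.0, 'yaw-90', np.float32(0.0))]
```

View pics/w12.png

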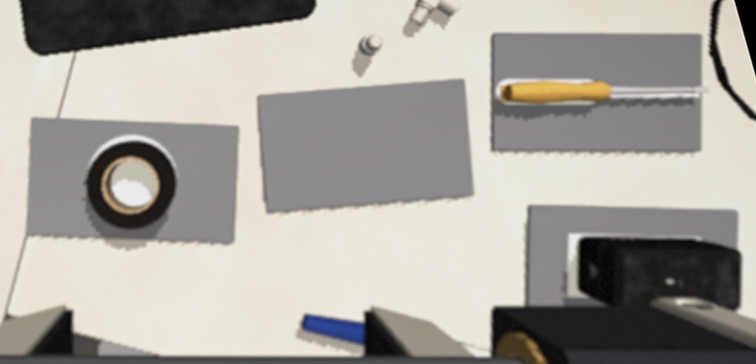

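The tape is on the disc but looks 2 mm low in x (white visible above at 132,138). I'll look from directly above it to be sure.

step_arm:
  motion:
    - [[-0.2,-0.4,0],0]
    - [[-0.45,-0.8,0],0]
    - [[-0.6,-1.0,0],0]
    - [[-0.6,-1.0,0],0]
    - [[-0.6,-1.0,0],0]

```text
time: 32.0
tool_pos: [0.3654, 0.1057, 0.2194]
tool_rot: [3.141, 0.0, -0.002]
contact_force: [0.2, -1.0, 0.1]
opening: 0.0918
grip_force: 0.0
```

```bash
python3 - <<'E'
from h import *
im,K,T,s=cam('wrist');print(s['tool_pos'],s['tool_rot'],T[:3,3])
x1,y1=.5,.18
h=lambda z:cv2.cvtColor(rect(K,T,im,.37,x1,.03,y1,z,S),cv2.COLOR_RGB2HSV).astype(int)
for z in (.004,.014,.023):
  a=h(z);print(blobs(cv2.morphologyEx((a[...,2]<75).astype('u1'),cv2.MORPH_OPEN,np.ones((9,9),'u1')),x1,y1,1500,5000))
a=h(.004);w=((a[...,1]<25)&(a[...,2]>190)).astype('u1')
n=cv2.HoughCircles
pts=np.argwhere(w[60:220,60:240])
# disc from white rim pixels outside the tape: min enclosing circle of rim + extents
yy=y1-(np.arange(w.shape[1])+.5)/S; xx=x1-(np.arange(w.shape[0])+.5)/S
X,Y=np.meshgrid(xx,yy,indexing='ij');m=(w>0)&(np.hypot(X-.4313,Y-.1058)<.04)
print('white extents',X[m].min(),X[m].max(),Y[m].min(),Y[m].max())
go([.431,.1058,.0275],0)
cv2.imwrite('pics/w13.png',cv2.resize(cv2.cvtColor(h(.004).astype('u1'),cv2.COLOR_HSV2BGR),None,fx=2,fy=2))
E
```

```text
[0.36537499 0.10572154 0.21941845] [ 3.14120007e+00  2.44060883e-04 -1.90067405e-03] [0.43262407 0.10398965 0.36035033]
[(0.429, 0.1035, 'size', 61.5, 60.5, 'yaw-90', np.float32(-90.0))]
[(0.429, 0.1032, 'size', 59.5, 59.0, 'yaw-90', np.float32(-90.0))]
[(0.4293, 0.1035, 'size', 58.0, 57.5, 'yaw-90', np.float32(-90.0))]
white extents 0.41325 0.46375 0.08875 0.13824999999999998
shift [ 1.093 -0.007  3.2  ] spin -0.003 q6-> 1.65
```

View pics/w13.png

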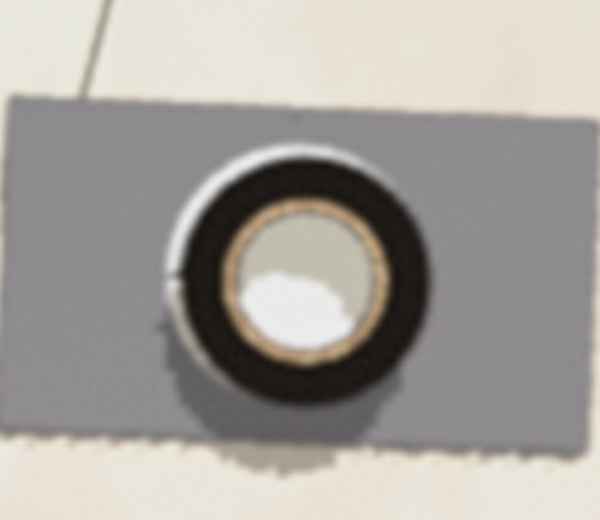

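From directly above, the tape (303,280) is about 2.2 mm off the disc (293,272), toward −x and −y. I'll regrasp where I released it and shift it by that amount.

step_arm:
  motion:
    - [[0.4,0,0.3],0]
    - [[0.8,0,0.8],0]
    - [[1.09,0,1.5],0]
    - [[1.09,0,2.2],0]
    - [[1.09,0,2.8],0]
    - [[1.09,0,3.1],0]
    - [[1.09,0,3.19],0]
    - [[1.09,0,3.19],0]
    - [[1.09,0,3.19],0]

```text
time: 33.17
tool_pos: [0.4312, 0.1057, 0.0291]
tool_rot: [-3.142, -0.002, -0.002]
contact_force: [-0.3, 0.5, -0.4]
opening: 0.0922
grip_force: 0.0
```

step_arm:
  motion:
    - [[0,0,0],0]
    - [[0,0,0],0]
    - [[0,0,0],0]
    - [[0,0,0],0]
    - [[0,0,0],0]
    - [[0,0,0],0]
  hand: 255

```text
time: 33.92
tool_pos: [0.4305, 0.1058, 0.0284]
tool_rot: [3.142, -0.0, -0.002]
contact_force: [-0.8, -0.9, 2.6]
opening: 0.0593
grip_force: 15.0
```

step_arm:
  motion:
    - [[0,0,-0.05],0]
    - [[0.035,-0.037,-0.05],0]
    - [[0.035,-0.037,-0.05],0]
    - [[0.035,-0.037,0.0],0]
    - [[0.035,-0.037,0.0],0]
    - [[0.035,-0.037,0.0],0]

```text
time: 34.67
tool_pos: [0.4326, 0.1081, 0.0283]
tool_rot: [3.142, -0.0, -0.002]
contact_force: [0.6, 0.7, 0.6]
opening: 0.0592
grip_force: 15.0
```

step_arm:
  motion:
    - [[0,0,0],0]
    - [[0,0,0],0]
    - [[0,0,0],0]
    - [[0,0,0],0]
    - [[0,0,-0.5],0]
    - [[-0.1,0,-1.3],0]
    - [[-0.5,0,-2.2],0]
    - [[-1.1,0,-3.2],0]
    - [[-1.1,0,-3.2],0]
    - [[-1.1,0,-3.2],0]
  hand: 0

```text
time: 35.92
tool_pos: [0.3666, 0.1082, 0.2203]
tool_rot: [3.142, -0.001, -0.002]
contact_force: [-0.7, 0.3, 0.1]
opening: 0.0919
grip_force: 0.0
```

```bash
python3 - <<'E'
from h import *
im,K,T,s=cam('wrist');print(s['tool_pos'],s['opening'],T[:3,3])
x1,y1=.5,.18
a=cv2.cvtColor(rect(K,T,im,.37,x1,.03,y1,.004,S),cv2.COLOR_RGB2HSV).astype(int)
print(blobs(cv2.morphologyEx((a[...,2]<75).astype('u1'),cv2.MORPH_OPEN,np.ones((9,9),'u1')),x1,y1,1500,5000))
E
```

```text
[0.36662099 0.10820661 0.22027248] 0.09186991339140711 [0.43366435 0.10641108 0.36130225]
[(0.432, 0.1062, 'size', 60.5, 60.0, 'yaw-90', np.float32(-90.0))]
```

```bash
python3 -c "
from cell import robot
print(robot.hand_in())"
```

```text
the job is handed in; nothing more can be done
None
```

The sensor head, tape roll and screwdriver are each flat on their own mat, within about 1 mm of centre by my last wrist-camera readings, with the screwdriver's handle on the handle end; I left the coax tee and cap alone and handed the job in at about 36 s, with no verdict returned.

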